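Snap the loaded curing box shut

ROBOT

A 6-joint arm with a two-finger parallel gripper is mounted at the origin on the work surface. World frame = base frame: x ahead of the robot, y to its left, z up, the work surface at z = 0. Lengths are in m, angles in degrees, forces in N, time in s.
With the tool pointing down it reaches from about 0.25 to 0.8 m from the base axis. Payload 3.9 kg.
Tool frame: the origin (TCP) lies at the very end of the fingers, on their centre line; the grasp point (between the pads) lies 19 mm behind it (manip.pinch_z is the z of the grasp point in the tool frame, in m); z points along the fingers, x is the direction in which the jaws open and shut, and the axes are right-handed (so a half turn about z gives the same grasp; the last joint's range is limited). The gripper opens to 85 mm and grips with 20 to 120 N. Pads are 22 mm wide; open, the fingers measure 114 mm over their backs; the gripper's body (76 mm by 85 mm) begins 54 mm behind the grasp point. The pads swing forward as they close: fully open they stand 13 mm farther back than shut.
Start: joints at [76.776, 14.897, -7.913, 67.191, 0, 90], TCP at [0.12, 0.511, 0.231] pointing down, gripper open.
Joint ranges: [-159.42, 159.42], [-47.68, 98.78], [-73.54, 78.23], [-108.79, 121.32], [-90, 84.71], [-180, 180]. Speed limits (degrees/s): [147.25, 147.25, 180, 180, 180, 180].

INTERFACE

Orientations are given as a 3x3 rotation matrix whose columns are the frame's x, y, z axes.
In Python, from rig import manip gives the robot as it stands.
- The arm moves only by the tool servo_tool, never from a script. Its argument "increments" is a list that holds one entry, the list of rows, each a list of 5 numbers: the opening, from 0 (shut) to 1 (fully open), then the shift along the tool's x, y, z each as a share of 0.025 m, from -1 to 1, then the turn about the tool's z as a share of 0.5 rad, from -1 to 1. In form: [[[claw, dx, dy, dz, roll], ...]]. A call has 1 to 8 rows; each row shifts and turns the commanded pose from where the row before left it, along the tool's axes as they then stand; what a row does not reach is not made up. A row lasts 1/12 s, in which the tool goes at most 41.7 mm and 7.16 degrees, less where a joint would pass 70% of its speed; a pose out of reach is approached as far as the arm can. A call with a number of a shift or a turn outside -1 to 1 is refused whole. A call with a gripper value outside its range is refused whole. The fingers move at their own pace and stop on an object; "grip_force" is the grip in N (left out, the last holds). Time passes only in rows, so rows that do not move let the fingers close. It gives the time, the measured TCP pose, the force and the opening at its end, in the units of the state.
- manip.get_obs(): the state, without advancing time (a new reading comes with each control period).
- manip.grab_frame(name): name is "side" or "top"; returns a dict with "pixels" (420x560x3 uint8, blue, green, red), "range_z" (420x560 float32, m along the optical axis (not along the pixel's ray), 0 where there is no reading), "intrinsics" (3x3 intrinsics, pixels), "k1" (the pictures are not rectified: a ray, as slopes to the right and down, at radius r is drawn at 1 + k1 r^2 times it, then the intrinsics apply), "pose" (4x4, takes a point from camera to world coordinates). Camera axes: x right, y down, z forward; pixel columns grow to the right and rows downward; lengths in m; the calibration is good to about 2 mm. A picture is of the moment at which its call begins.
- manip.sign_off(): hands the job in, once; it reports no verdict.
Trained networks look in a picture, given as the dict that the camera call returned (one of the last four; its "shot" number tells which), for a name from the list of things; names that differ only in an ending like _2 or _b are one class to them, and where a whole thing is asked for, a point or a joint stands for the part that bears it (a point fixed in the world has none). Each returns a list of dicts, best first, with "confidence" (0 to 1); they miss things now and then, are a little off and sometimes report something else, mostly with a low value. They report only what shows in the picture. A call takes as long as a camera call.
- manip.spot_in(picture, thing): "extent" ([left, top, width, height] in pixels, round what is visible of it).
- manip.outline_of(picture, thing): "mask" (420x560 bool, what is visible of it) and "extent" ([left, top, width, height] in pixels, round what is visible of it).
The state is a dict: "clock": time; "q": joint angles; "dq": joint speeds; "tau": joint torques, N m; "tool_pos": TCP position; "tcp_rot": TCP orientation; "contact_force": force on the tool from outside, world axes, zero at the start; "ft_torque": the same for the moment, N m; "finger_gap": finger opening in m.
Only numpy, scipy, OpenCV 4.12 (cv2) and the standard library are available. Lean on these libraries where they do the work, as an engineer would, in place of code of your own. Each camera call takes 0.05 s, during which the arm holds its last target.

TASK

Two identical curing boxes stand open on the dental bench: one has a plaster tooth arch on its turntable, the other is empty. Close the lid of the box with the arch and press it down past its catch until it snaps fully shut and stays shut by itself; leave the lid of the empty box open as it is.

Things in the scene. Friction and masses are not known exactly. Their poses are not given: they have to be found in the camera images.
- full: The loaded curing box: white plastic, 130 x 120 mm, 75 mm high, fixed on a dark plinth of 2 to 34 mm, a cream plaster arch 70 mm wide on its turntable. Origin under the box's centre, on the plinth; z up. The lid's hinge runs along its top edge at -x; the free edge is at +x, which points away from the robot, up to 1.1 rad either way. The empty box is alike; they stand left, middle or right.
- full_lid (a joint): Lid hinge of the loaded box, axis level, 75 mm above body full's origin. 0 rad = shut, a hard stop; grows as the free edge rises; starts at 0.5 to 1.2. Stiff (0.13 N m of friction): the lid stays where left. Near 0.1 rad the lid's tongue meets a sprung ball in the far wall; about 10 N down near the free edge takes it past, and below 0.05 it snaps to 0 and holds.
- full_pad (a point): Point on the upper face of the loaded box's lid, on a dark thumb pad 50 mm wide at mid-width. Axes turn with the lid: x from hinge to free edge, y along the hinge, z out of the upper face. The hinge axis is 118 mm back (-x) and 10 mm below (-z). Lid: grey frame 120 mm wide, 10 mm thick, clear window; it ends 24 mm past this point, with a 50 mm wide tongue hanging 26 mm down there.
- empty_pad (a point): The same point on the lid of the empty curing box (nothing on its turntable), whose lid is open by 0.5 to 1.2 rad at the start and must stay as it is.

How it is judged:
By the outcome, as a careful person would: the job done as asked, in the order asked, and still so for the second after the job is handed in, with the robot touching nothing.
It also fails if it takes over 29 s, if anything falls off the work surface, if the arm or the gripper's body presses on something with over 40 N, if the wrist force passes 120 N, or if a joint passes its speed limit or range.

## Working session

There is one attempt and no reset: what is moved stays moved. The work goes in short steps, Python scripts to look and compute and a tool call to move; the robot and the scene stay as the last step left them, time stands still between calls to the robot, and variables do not carry over. Pictures are saved under pics/ and viewed, and the job is handed in when it is done.

Besides the shell and the picture viewer there is one more tool, called after "Request:" by a JSON object that holds its "op" and its "data". servo_tool: Moves the arm, as the interface text tells. Its arguments: {"type":"object","properties":{"increments":{"type":"array"},"grip_force":{"type":"number"}},"required":["increments"]}

```bash
mkdir -p pics; ls; cat > h.py <<'E'
import numpy as np,cv2,pickle
from rig import manip
def world(f,mask):
    v,u=np.nonzero(mask&(f['range_z']>0)); K=np.array(f['intrinsics'],float)
    p=cv2.undistortPoints(np.stack([u,v],1).astype(float).reshape(-1,1,2),K,np.array([f['k1'],0,0,0,0.])).reshape(-1,2)
    z=f['range_z'][v,u]; P=np.c_[p*z[:,None],z,np.ones(len(z))]
    return (P@np.array(f['pose']).T)[:,:3],u,v
E
python3 - <<'E'
from h import *
o=manip.get_obs();print(o)
for n in ['side','top']:
    f=manip.grab_frame(n);cv2.imwrite(f'pics/{n}0.png',f['pixels']);pickle.dump(f,open(f'{n}0.pkl','wb'))
    print(n,np.round(f['pose'],3).tolist())
    for t in ['full','full_lid','full_pad','empty_pad']:
        r=manip.outline_of(f,t)
        for d in r[:3]:
            P,u,v=world(f,d['mask']);print(t,d['confidence'],d['extent'],np.round(np.median(P,0),3) if len(P) else None)
            
E
```

```text
pics
{'clock': 0.0, 'q': array([ 7.67744794e+01,  1.49346987e+01, -7.98790533e+00,  6.71930114e+01,
       -3.73141406e-04,  8.99995436e+01]), 'dq': array([ 0.04138334, -0.09543857,  0.06592048, -0.01624527,  0.01724231,
        0.02229753]), 'tau': array([-9.52702394e-04, -4.05682611e+01,  2.53921276e+01,  1.86675234e-02,
       -1.14108718e-05, -3.06785701e-06]), 'tool_pos': array([0.11994855, 0.51037149, 0.23046025]), 'tcp_rot': array([[ 2.28776278e-01,  9.73478920e-01, -4.55317268e-04],
       [ 9.73476935e-01, -2.28776731e-01, -1.96583896e-03],
       [-2.01786878e-03,  6.49646079e-06, -9.99997964e-01]]), 'contact_force': array([-1.00088262, -0.24432548,  0.60075587]), 'ft_torque': array([ 0.04970573,  0.00533401, -0.03112641]), 'finger_gap': 0.08552885521569004}
side [[-0.972, -0.137, 0.19, 0.351], [-0.234, 0.619, -0.75, 0.654], [-0.014, -0.774, -0.633, 0.663], [0.0, 0.0, 0.0, 1.0]]
full 0.76 [231.6, 159.5, 89.4, 116.8] [0.527 0.02  0.08 ]
full_lid 0.61 [233.1, 166.0, 88.2, 55.9] [0.526 0.011 0.162]
full_pad 0.69 [237.7, 163.6, 82.0, 59.7] [0.526 0.01  0.162]
empty_pad 0.8 [311.8, 107.8, 59.9, 68.2] [ 0.431 -0.244  0.14 ]
top [[-0.007, -0.985, 0.171, 0.288], [-1.0, 0.005, -0.012, 0.015], [0.011, -0.171, -0.985, 1.354], [0.0, 0.0, 0.0, 1.0]]
full 0.8 [253.7, 160.7, 66.2, 72.3] [ 0.521 -0.002  0.148]
full_lid 0.86 [257.6, 167.0, 66.1, 63.6] [ 0.522 -0.006  0.153]
full_pad 0.79 [258.2, 161.8, 60.6, 72.9] [ 0.522 -0.006  0.153]
empty_pad 0.85 [361.7, 204.2, 54.0, 54.3] [ 0.432 -0.254  0.144]
empty_pad 0.41 [256.7, 162.1, 62.5, 74.3] [ 0.522 -0.006  0.153]
```

```bash
python3 - <<'E'
from h import *
a=[pickle.load(open(f'{n}0.pkl','rb'))['pixels'] for n in ('side','top')]
cv2.imwrite('pics/s1.png',cv2.resize(a[0][80:320,180:440],None,fx=2.4,fy=2.4,interpolation=cv2.INTER_CUBIC))
cv2.imwrite('pics/t1.png',cv2.resize(a[1][130:290,220:440],None,fx=3.5,fy=3.5,interpolation=cv2.INTER_CUBIC))
E
```

```text
(no output)
```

View pics/side0.png

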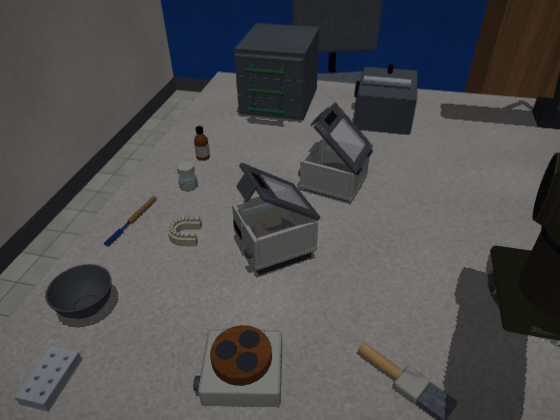

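View pics/s1.png

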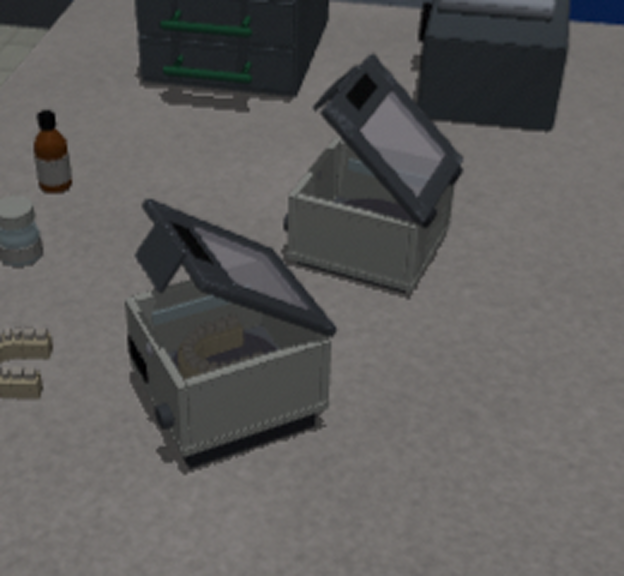

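View pics/t1.png

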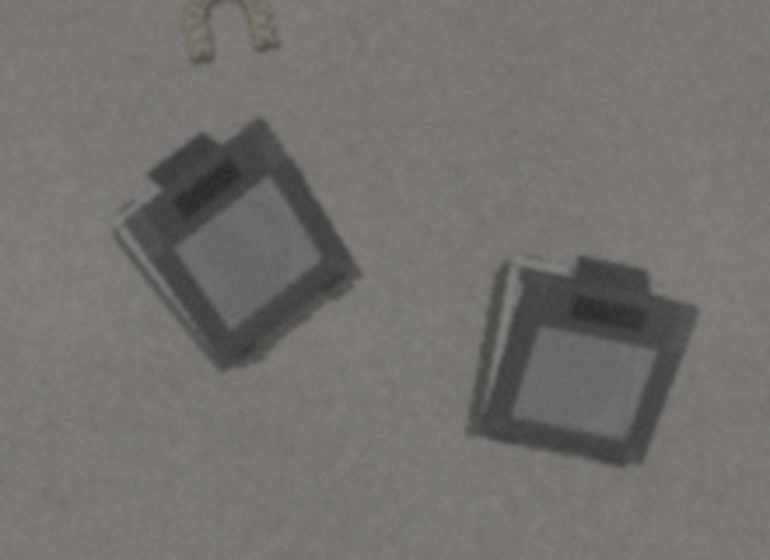

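The arch is visible inside the middle box: side image about (270,220), lid pad about (260,181); in the top image the pad is at about (279,183). The right-hand box is empty, and the arch at side (185,230) is loose on the bench. Next I fit the lid plane.

```bash
python3 - <<'E'
from h import *
fs={n:pickle.load(open(f'{n}0.pkl','rb')) for n in ('side','top')}
for n,(u0,v0) in {'side':(260,181),'top':(279,183)}.items():
    f=fs[n]; g=f['pixels'].max(2)
    print(n); w=np.zeros(g.shape,bool); w[v0-14:v0+15,u0-18:u0+19]=1
    m=(g<np.percentile(g[v0-3:v0+4,u0-3:u0+4],50)+12)&w
    k,l=cv2.connectedComponents(m.astype(np.uint8)); m=l==l[v0,u0]
    P,u,v=world(f,m); print('pad px',len(P),u.mean(),v.mean(),g[v0,u0],np.round(np.median(P,0),4),np.round(P.min(0),3),np.round(P.max(0),3))
    x,y=(228,160) ; box=np.zeros(g.shape,bool)
    if n=='top': box[160:238,248:325]=1
    else: box[160:225,228:322]=1
    P,u,v=world(f,box)
    lo=P[:,2]>0.08; P=P[lo]
    rng=np.random.default_rng(0);best=None
    for i in range(800):
        s=P[rng.choice(len(P),3,False)];nn=np.cross(s[1]-s[0],s[2]-s[0]);L=np.linalg.norm(nn)
        if L<1e-4: continue
        nn/=L; nn*=np.sign(nn[2])
        if nn[2]<.3 or nn[2]>.95: continue
        c=(abs((P-s[0])@nn)<.002)
        if best is None or c.sum()>best.sum(): best=c
    Q=P[best];c=Q.mean(0);nn=np.linalg.svd(Q-c,full_matrices=False)[2][2];nn*=np.sign(nn[2])
    Q=P[abs((P-c)@nn)<.003]
    h=-nn[:2]/np.linalg.norm(nn[:2]); yaw=np.arctan2(h[1],h[0]);th=np.arccos(nn[2])
    ex=np.r_[h*np.cos(th),np.sin(th)];ey=np.cross(nn,ex)
    a=(Q-c)@ex;b=(Q-c)@ey
    print('plane',len(Q),'of',len(P),'yaw',np.degrees(yaw),'open',th,'along',np.percentile(a,[0,1,99,100]),'across',np.percentile(b,[0,1,99,100]))
    free=c+ex*np.percentile(a,99.5)+ey*(np.percentile(b,.5)+np.percentile(b,99.5))/2
    pad=free-ex*.024; hinge=pad-ex*.118-nn*.010
    print('free',free.round(4),'pad',pad.round(4),'hinge',hinge.round(4))
E
```

```text
side
pad px 77 259.4025974025974 180.6103896103896 11 [0.5506 0.0118 0.1827] [ 0.533 -0.014  0.175] [0.569 0.034 0.189]
plane 1494 of 2636 yaw 37.92128233035919 open 0.6585426367644567 along [-0.07281907 -0.07104281  0.06673507  0.0684987 ] across [-0.06328319 -0.06000791  0.05673776  0.05839451]
free [0.5621 0.0252 0.1949] pad [0.5472 0.0136 0.1802] hinge [ 0.4784 -0.04    0.1001]
top
pad px 152 278.6513157894737 183.5065789473684 50 [0.5499 0.0136 0.1824] [ 0.53  -0.008  0.173] [0.57  0.037 0.191]
plane 1983 of 2752 yaw 37.468510072540305 open 0.6510145314195053 along [-0.078268   -0.07249036  0.06825554  0.07104419] across [-0.06047177 -0.05929357  0.05837318  0.05933521]
free [0.563  0.0246 0.1932] pad [0.5478 0.013  0.1787] hinge [ 0.4781 -0.0404  0.0992]
```

Request:
{"op": "servo_tool", "data": {"increments": [[[0,-0.7,0.965,0,0],[0,-0.7,0.965,0,0],[0,-0.7,0.965,0,0],[0,-0.7,0.965,0,0],[0,-0.7,0.965,0,0],[0,-0.7,0.965,0,0],[0,-0.7,0.965,0,0],[0,-0.7,0.965,0,0]]]}}

```text
clock: 1.17
tool_pos: [0.2767, 0.3295, 0.2315]
tcp_rot: [[0.228, 0.974, 0.0], [0.974, -0.228, 0.0], [0.0, 0.0, -1.0]]
contact_force: [1.2, 0.1, 0.6]
finger_gap: -0.0
```

Request:
{"op": "servo_tool", "data": {"increments": [[[0,-0.7,0.965,0,0],[0,-0.7,0.965,0,0],[0,-0.7,0.965,0,0],[0,-0.7,0.965,0,0],[0,-0.7,0.965,0,0],[0,-0.7,0.965,0,0],[0,-0.7,0.965,0,0],[0,-0.7,0.965,0,0]]]}}

```text
clock: 1.83
tool_pos: [0.4326, 0.1489, 0.2315]
tcp_rot: [[0.229, 0.973, 0.0], [0.973, -0.229, 0.0], [0.0, 0.0, -1.0]]
contact_force: [0.1, 0.2, -0.2]
finger_gap: -0.0001
```

Request:
{"op": "servo_tool", "data": {"increments": [[[0,-0.7,0.965,0,0],[0,-0.7,0.965,0,0],[0,-0.7,0.965,0,0],[0,-0.7,0.965,0,0],[0,-0.7,0.965,0,0],[0,-0.7,0.965,0,0],[0,0,0,0,0],[0,0,0,0,0]]]}}

```text
clock: 2.5
tool_pos: [0.5494, 0.0138, 0.2309]
tcp_rot: [[0.231, 0.973, -0.0], [0.973, -0.231, 0.0], [0.0, -0.0, -1.0]]
contact_force: [-0.4, 0.2, -0.0]
finger_gap: -0.0004
```

Request:
{"op": "servo_tool", "data": {"increments": [[[0,0,0,0,0.228],[0,0,0,0,0.228],[0,0,0,0,0.228],[0,0,0,0,0.228],[0,0,0,0,0.228],[0,0,0,0,0.228],[0,0,0,0,0],[0,0,0,0,0]]]}}

```text
clock: 3.17
tool_pos: [0.5479, 0.0157, 0.2314]
tcp_rot: [[0.79, 0.613, -0.0], [0.613, -0.79, 0.0], [-0.0, -0.0, -1.0]]
contact_force: [0.7, -0.7, 0.4]
finger_gap: 0.0001
```

Request:
{"op": "servo_tool", "data": {"increments": [[[0,0,0,0.5,0],[0,0,0,0.5,0],[0,0,0,0.5,0],[0,0,0,0.5,0],[0,0,0,0,0]]]}}

```text
clock: 3.58
tool_pos: [0.5465, 0.0153, 0.179]
tcp_rot: [[0.791, 0.612, -0.005], [0.612, -0.791, 0.0], [-0.004, -0.003, -1.0]]
contact_force: [-0.5, 0.1, -0.6]
finger_gap: 0.0
```

Request:
{"op": "servo_tool", "data": {"increments": [[[0,0.1,0,0.17,0],[0,0.1,0,0.17,0],[0,0.1,0,0.17,0],[0,0.1,0,0.17,0]]]}}

```text
clock: 3.92
tool_pos: [0.5574, 0.0213, 0.1646]
tcp_rot: [[0.792, 0.61, 0.001], [0.61, -0.792, 0.0], [0.001, 0.001, -1.0]]
contact_force: [0.7, 0.7, 0.4]
finger_gap: 0.0
```

Request:
{"op": "servo_tool", "data": {"increments": [[[0,0.085,0,0.155,0],[0,0.085,0,0.155,0],[0,0.085,0,0.155,0],[0,0.085,0,0.155,0]]]}}

```text
clock: 4.25
tool_pos: [0.5636, 0.0262, 0.1484]
tcp_rot: [[0.792, 0.61, -0.0], [0.61, -0.792, -0.0], [-0.0, 0.0, -1.0]]
contact_force: [0.3, -0.8, -0.3]
finger_gap: -0.0002
```

Request:
{"op": "servo_tool", "data": {"increments": [[[0,0.06,0,0.16,0],[0,0.06,0,0.16,0],[0,0.06,0,0.16,0],[0,0.06,0,0.16,0],[0,0,0,0,0]]]}}

```text
clock: 4.67
tool_pos: [0.5677, 0.0299, 0.1317]
tcp_rot: [[0.792, 0.61, -0.001], [0.61, -0.792, -0.0], [-0.001, -0.001, -1.0]]
contact_force: [-0.2, 0.3, 0.4]
finger_gap: 0.0
```

```bash
python3 - <<'E'
from h import *
f=manip.grab_frame('side');cv2.imwrite('pics/s2.png',cv2.resize(f['pixels'][80:320,180:440],None,fx=2.4,fy=2.4,interpolation=cv2.INTER_CUBIC))
print(manip.get_obs()['contact_force'])
E
```

```text
[ 0.63938232 -0.15683079  0.30091965]
```

View pics/s2.png

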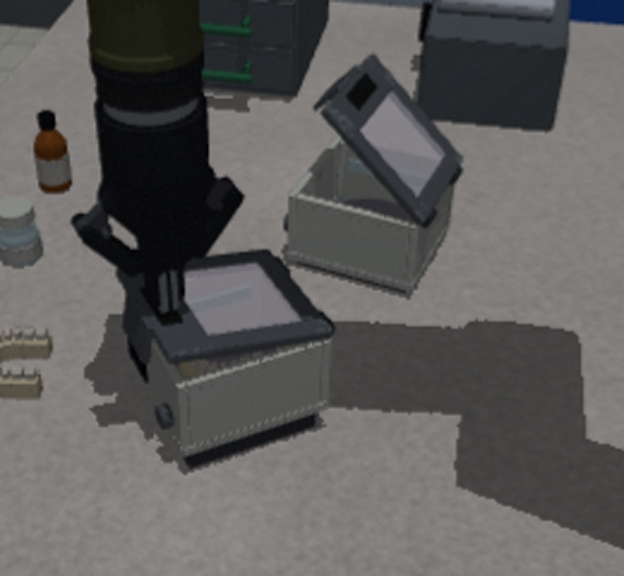

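The fingertips sit on the dark pad at about (168,312) in the crop and the lid follows them; the empty box hasn't changed. Next, the catch, in small steps.

Request:
{"op": "servo_tool", "data": {"increments": [[[0,0.03,0,0.12,0],[0,0.03,0,0.12,0],[0,0.03,0,0.12,0],[0,0.02,0,0.08,0],[0,0,0,0,0]]]}}

```text
clock: 5.13
tool_pos: [0.5703, 0.0315, 0.1216]
tcp_rot: [[0.792, 0.61, -0.0], [0.61, -0.792, -0.0], [-0.0, 0.0, -1.0]]
contact_force: [0.6, 0.9, 0.6]
finger_gap: 0.0003
```

Request:
{"op": "servo_tool", "data": {"increments": [[[0,0.02,0,0.08,0],[0,0.01,0,0.08,0],[0,0.01,0,0.08,0],[0,0,0,0,0]]]}}

```text
clock: 5.47
tool_pos: [0.5711, 0.0321, 0.1164]
tcp_rot: [[0.792, 0.61, 0.001], [0.61, -0.792, -0.0], [0.0, 0.0, -1.0]]
contact_force: [0.9, -0.2, 0.4]
finger_gap: -0.0001
```

Request:
{"op": "servo_tool", "data": {"increments": [[[0,0,0,0.08,0],[0,0,0,0.08,0],[0,0,0,0,0]]]}}

```text
clock: 5.72
tool_pos: [0.571, 0.0321, 0.1113]
tcp_rot: [[0.792, 0.61, -0.0], [0.61, -0.792, 0.0], [-0.0, -0.0, -1.0]]
contact_force: [0.1, 0.1, 0.2]
finger_gap: -0.0004
```

Request:
{"op": "servo_tool", "data": {"increments": [[[0,0,0,0.08,0],[0,0,0,0,0]]]}}

```text
clock: 5.88
tool_pos: [0.5711, 0.0321, 0.1097]
tcp_rot: [[0.792, 0.61, -0.0], [0.61, -0.792, -0.0], [-0.0, -0.0, -1.0]]
contact_force: [-0.1, 0.7, 1.5]
finger_gap: -0.0005
```

Request:
{"op": "servo_tool", "data": {"increments": [[[0,0,0,0.06,0],[0,0,0,0,0]]]}}

```text
clock: 6.05
tool_pos: [0.5712, 0.0321, 0.1095]
tcp_rot: [[0.792, 0.61, 0.001], [0.61, -0.792, 0.0], [0.001, 0.0, -1.0]]
contact_force: [-2.7, 0.2, 9.3]
finger_gap: 0.0
```

Request:
{"op": "servo_tool", "data": {"increments": [[[0,0,0,0.06,0],[0,0,0,0,0]]]}}

```text
clock: 6.22
tool_pos: [0.5712, 0.0321, 0.1093]
tcp_rot: [[0.792, 0.61, 0.002], [0.61, -0.792, 0.0], [0.001, 0.001, -1.0]]
contact_force: [-5.7, -1.0, 17.0]
finger_gap: -0.0003
```

```bash
python3 - <<'E'
from h import *
f=manip.grab_frame('side');cv2.imwrite('pics/s3.png',cv2.resize(f['pixels'][150:290,210:340],None,fx=4,fy=4,interpolation=cv2.INTER_CUBIC))
print(manip.get_obs()['contact_force'],manip.get_obs()['tool_pos'])
E
```

```text
[-5.27547481  0.45626368 17.96544936] [0.57120578 0.03207158 0.10927558]
```

View pics/s3.png

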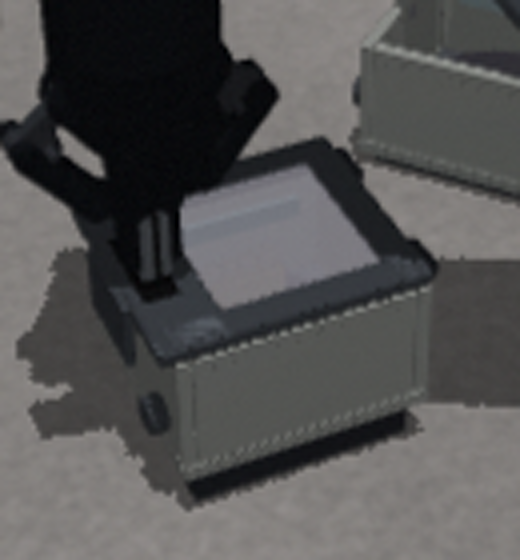

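Contact is now firm at the height I'd predicted for shut. I'll press a little harder to be sure, then lift and check.

Request:
{"op": "servo_tool", "data": {"increments": [[[0,0,0,0.06,0],[0,0,0,0.06,0],[0,0,0,0,0]]]}}

```text
clock: 6.52
tool_pos: [0.5713, 0.0321, 0.1089]
tcp_rot: [[0.792, 0.61, 0.003], [0.61, -0.792, 0.0], [0.003, 0.002, -1.0]]
contact_force: [-10.2, -0.7, 33.0]
finger_gap: 0.0001
```

Request:
{"op": "servo_tool", "data": {"increments": [[[0,0,0,-0.2,0],[0,0,0,-0.3,0],[0,0,0,-1,0],[0,0,0,-1,0],[0,0,0,-1,0],[0,0,0,-1,0],[0,0,0,0,0]]]}}

```text
clock: 7.1
tool_pos: [0.574, 0.0323, 0.221]
tcp_rot: [[0.792, 0.61, 0.008], [0.61, -0.792, 0.0], [0.007, 0.005, -1.0]]
contact_force: [0.7, 0.0, -0.3]
finger_gap: 0.0001
```

Request:
{"op": "servo_tool", "data": {"increments": [[[0,-0.7,-0.9,0,0],[0,-0.7,-0.9,0,0],[0,-0.7,-0.9,0,0],[0,-0.7,-0.9,0,0],[0,-0.7,-0.9,0,0],[0,-0.7,-0.9,0,0],[0,0,0,0,0]]]}}

```text
clock: 7.68
tool_pos: [0.3991, 0.0752, 0.2149]
tcp_rot: [[0.791, 0.611, -0.007], [0.611, -0.791, -0.0], [-0.006, -0.004, -1.0]]
contact_force: [-0.6, -0.5, 0.4]
finger_gap: 0.0002
```

```bash
python3 - <<'E'
from h import *
for n in ('side','top'):
    f=manip.grab_frame(n)
    s=f['pixels'][80:320,180:440] if n=='side' else f['pixels'][130:290,220:440]
    cv2.imwrite(f'pics/{n}4.png',cv2.resize(s,None,fx=2.6,fy=2.6,interpolation=cv2.INTER_CUBIC))
    for t in ['full_lid','empty_pad']:
        r=manip.outline_of(f,t)
        for d in r[:2]:
            P,u,v=world(f,d['mask']); 
            c=np.median(P,0);Q=P
            for i in range(6):
                c=Q.mean(0);nn=np.linalg.svd(Q-c,full_matrices=False)[2][2];nn*=np.sign(nn[2])
                e=abs((P-c)@nn);Q=P[e<max(.0025,.02/2**i)]
            print(n,t,d['confidence'],len(Q),len(P),c.round(3),'tilt',np.arccos(nn[2]).round(4),nn.round(3),'z',np.percentile(Q[:,2],[5,95]).round(4))
print(manip.get_obs()['tool_pos'],manip.get_obs()['contact_force'])
E
```

```text
side full_lid 0.72 2825 3275 [0.533 0.006 0.11 ] tilt 0.0075 [-0.007 -0.003  1.   ] z [0.1077 0.1118]
side empty_pad 0.62 31 78 [ 0.493 -0.251  0.162] tilt 1.5509 [-0.981 -0.192  0.02 ] z [0.0014 0.184 ]
top full_lid 0.92 1471 2233 [ 0.532 -0.007  0.109] tilt 0.004 [-0.003 -0.003  1.   ] z [0.1067 0.1111]
top empty_pad 0.59 1666 2478 [ 0.43  -0.251  0.141] tilt 0.7478 [-0.665  0.144  0.733] z [0.0967 0.183 ]
[0.40677281 0.07495253 0.2161347 ] [-0.73132013  0.98399955  0.75182367]
```

View pics/side4.png

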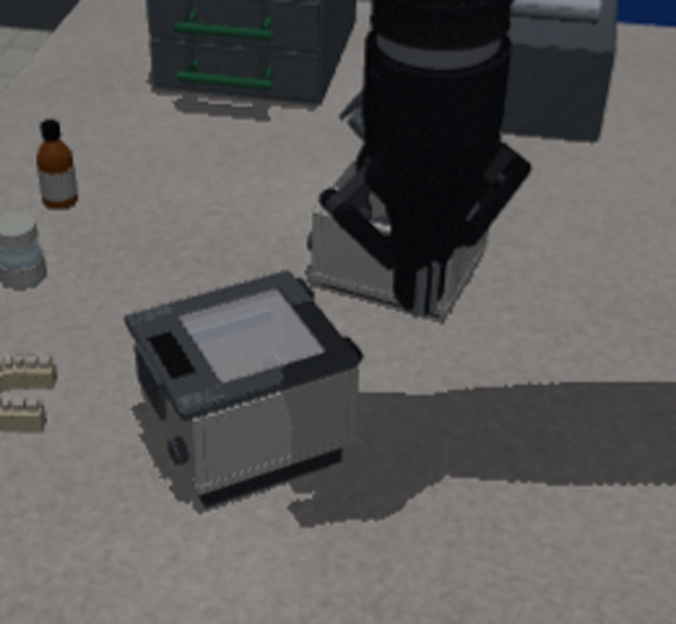

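View pics/top4.png

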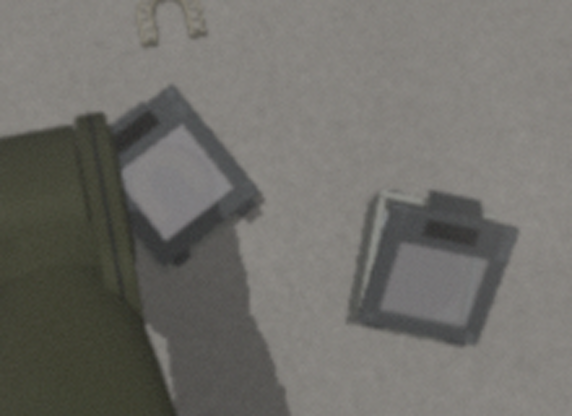

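The loaded box's lid lies flat: tilt is 0.004 rad in the top view and 0.0075 in the side view, with the pad at about (170,355) in the side crop. The empty box is still open and unmoved at (440,270) in the top crop, and the arm is clear of both.

```bash
python3 -c "
from rig import manip
print(manip.sign_off())"
```

```text
the job is handed in; nothing more can be done
None
```

The loaded box (the middle one) is shut and the empty box's lid is still open. I pressed the loaded lid down at its thumb pad with closed fingers until it hit its stop, at up to about 33 N. I then lifted clear and handed the job in at about 8 s.

- **Loaded lid:** with the arm away, its fitted tilt was 0.004 rad in the top view and 0.0075 rad in the side view. Both are below the 0.05 snap point, so it is holding by itself.
- **Catch:** I never saw a separate force peak as the lid passed it, because force is only reported at the end of each move. That it snapped shut is inferred from the lid lying flat and staying there.
- **Empty lid:** the top view shows it open at about 0.75 rad, with its position within about 3 mm of the start. The side view's fit of this lid was no use because the arm blocked it, so I disregarded it.

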